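Stow the setting gauge and hold the bolt head behind the bracket

ROBOT

A 6-joint arm with a two-finger parallel gripper is mounted at the origin on the work surface. World frame = base frame: x ahead of the robot, y to its left, z up, the work surface at z = 0. Lengths are in mm, angles in rad, forces in N, time in s.
With the tool pointing down it reaches from about 350 to 775 mm from the base axis. Payload 7.3 kg.
Tool frame: the origin (TCP) lies midway between the tips of the shut fingers; the grasp point (between the pads) lies 19 mm behind it; z points along the fingers, y is the direction in which the jaws open and shut (so a half turn about z gives the same grasp; the last joint's range is limited). The gripper opens to 92 mm and grips with 3 to 60 N. Pads are 19 mm wide; open, the fingers measure 130 mm over their backs; the gripper's body (75 mm by 190 mm) begins 47 mm behind the grasp point.
Start: joints at [1.029, 0.342, 1.524, -0, 1.275, -0.146], TCP at [202.399, 484.437, 226.741] pointing down, gripper open.
Joint ranges: [-2.53, 2.53], [-0.77, 2.02], [0.04, 2.7], [-1, 4.14], [0.28, 2.66], [-3.11, 3.11]. Speed limits (rad/s): [2.57, 2.57, 3.14, 3.14, 3.14, 3.14].

INTERFACE

Orientations are given as a 3x3 rotation matrix whose columns are the frame's x, y, z axes.
In Python, from plant import sense, capture, job_done gives the robot as it stands.
- The arm moves only by the tool apply_moves, never from a script. Its argument "commands" is one flat list of numbers, 7 for each row, row after row: the shift along the tool's x, y, z in mm, then the turn, a rotation vector about the tool's x, y, z in degrees, then the closure, from -1 (fully open) to 1 (shut), so that 0 is half open. A call has 1 to 20 rows; each row shifts and turns the commanded pose from where the row before left it, along the tool's axes as they then stand; what a row does not reach is not made up. A row lasts 1/10 s, in which the tool goes at most 50 mm and 8.59 degrees, less where a joint would pass 70% of its speed; a pose out of reach is approached as far as the arm can. A call with a gripper value outside its range is refused whole. The fingers move at their own pace and stop on an object; the grip force is fixed at half the most. Time passes only in rows, so rows that do not move let the fingers close. It gives the time, the measured TCP pose, the force and the opening at its end, in the units of the state.
- sense(): the state, without advancing time (a new reading comes with each control period).
- capture(name): name is "scene" or "top" or "wrist"; returns a dict with "img" (420x560x3 uint8, red, green, blue), "z_map" (420x560 float32, mm along the optical axis (not along the pixel's ray), 0 where there is no reading), "K" (3x3 intrinsics, pixels), "dist_coeffs" ([k1, k2, p1, p2, k3] as OpenCV has them; the pictures are not rectified), "R" (3x3) and "t" (3): a world point X has camera coordinates R X + t; the wrist camera has in their place "T_tool_cam" (4x4, takes a point from camera to tool coordinates, whose origin is the TCP and whose axes are the flange's). Camera axes: x right, y down, z forward; pixel columns grow to the right and rows downward; lengths in mm; the calibration is good to about 2 mm. A picture is of the moment at which its call begins: read the wrist's pose just before it.
- job_done(): hands the job in, once; it reports no verdict.
The state is a dict: "clock": time; "joints": joint angles; "joint_velocities": joint speeds; "tau": joint torques, N m; "ee_pos": TCP position; "tcp_rot": TCP orientation; "force": force on the tool from outside, world axes, zero at the start; "ft_torque": the same for the moment, N m; "finger_gap": opening from 0.0 (shut) to 1.0 (fully open).
Only numpy, scipy, OpenCV 4.12 (cv2) and the standard library are available. Lean on these libraries where they do the work, as an engineer would, in place of code of your own. Each camera call takes 0.05 s, during which the arm holds its last target.

TASK

Lift the setting gauge out of the gap behind the bracket and slide it edgewise, handle up, all the way down into its slotted holder block and let go of it. Then reach down into the gap, grasp between the two fingers the head of the bolt that the nut runner is dragging round, and hold it from turning: finish while still gripping it firmly, with the bolt standing still. Leave the bin, jar, screwdriver and cup where they are.

Things in the scene. Friction and masses are not known exactly. Their poses are not given: they have to be found in the camera images.
- fixture: Fixed fixture. Origin: bench level, on the bracket's rear face, mid-length; x from bracket across the gap, y along bracket, z up. Aluminium base 12 mm thick, x -55 to 95, y +-105 mm. Dark upright bracket 180 mm long (y), x -8 to 0, top 82 mm above bench. Backing block 180 mm long, x 44 to 84 mm, top at 62 mm. Two bolts cross the bracket at y = +-45 mm, 60 mm up, heads in the gap.
- gap_mid (a point): Middle of the gap between bracket and backing block, at its floor, 12 mm above the bench. The gap is 44 mm wide and open above and at both ends. Along its floor two low black lips, tops 32 mm above the bench, form a channel 10 mm wide (26 to 36 mm behind the bracket's rear face) where the gauge stands. Axes as the fixture's.
- runner: Fixed grey cylindrical nut runner, 38 mm thick, lying in front of the bracket from x = -10 to -156 mm, axis 60 mm above the bench, top 79 mm, its socket on the nut of the bolt to be held. It may be at either bolt place, y = +45 or -45 mm of the fixture. Origin: bench level, on the bracket's rear face, under that bolt's axis; axes parallel to the fixture's.
- head_centre (a point): Centre of the head of the bolt that the runner drags round, 60 mm above the bench, on the bolt axis, 13 mm behind the rear face of the bracket; the point does not rotate with the bolt, its axes are the runner's.
- bolt (a joint): Turn of the bolt to be held about fixture +x, rad. The runner drags it round steadily at about 0.2 rad/s (0.12 N m, never stops by itself) unless held. Its head: a steel hexagon 20 mm across flats, 23 mm over corners, from 2 to 24 mm behind the bracket's rear face; at 0 two flats face fixture +y and -y, repeating every 60 degrees. It can be held at any angle: friction suffices with a 20 N grip.
- tight_bolt: The other bolt, already tight: fixed, with the same head in the gap, its nut bare in front, no runner. Origin as the runner's, under its own axis. Not the one to hold.
- gauge: Loose flat gauge, about 0.22 kg. Origin: centre of its lower edge; z up, x through its thickness, y along its width. Steel blade 8 mm thick, 40 mm wide, z 0 to 77 mm; black handle 20 mm thick, 44 mm wide, z 75 to 120 mm. Starts upright on the gap floor, 31 mm behind the bracket's rear face, right behind the head to be held, flat faces parallel to the bracket. Same after a half turn.
- holder: Fixed grey block 80 (x) x 100 (y) x 55 mm high, one slot in the middle of its top, 11 mm wide (x), 44 mm long (y), 43 mm deep: mouth 55 mm, floor 12 mm above the bench, mouth bevelled 2 mm. Origin: centre of the underside. The gauge stands in it with its lower edge on the slot floor, its handle above the block.
- bin: Bystander: open blue bin 100 x 170 x 70 mm with orange clips. Origin: centre of the underside.
- screwdriver: Bystander: screwdriver lying on the bench, about 0.2 m long along its x.
- jar: Bystander: white jar with a black cap, 60 mm across, 65 mm high. Origin: centre of the underside.
- washer_cup: Bystander: steel bowl-shaped cup, 80 mm across, 45 mm high. Origin: centre of the underside.

How it is judged (in metres and radians):
On the way, in this order (a step that is already met when the one before it is completed fails the run):
1. the gauge stands fully down in the holder's slot and is let go (x of gauge in the frame of holder between -0.006 and 0.006 m and y of gauge in the frame of holder between -0.006 and 0.006 m and z of gauge in the frame of holder between 0.006 and 0.017 m and angle between gauge's own z axis and vertical below 0.12 rad and contact force between the fingers and gauge below 0.1 N), for 0.2 s.
2. the driven bolt's head is gripped between the fingers and stands still (contact force between the fingers and bolt above 5 N and distance between the grasp point and head_centre below 0.018 m and velocity of joint bolt between -0.04 and 0.04 rad/s), for 0.3 s.
At the end, for the whole second after the job is handed in: The gauge stands upright in the holder's slot, its lower edge within 5 mm of the slot floor, not touched by the fingers; the fingers grip the driven bolt's head with more than 5 N, the grasp point within 18 mm of the head's centre, and the bolt turns slower than 0.04 rad/s (all of step 1 and all of step 2); the arm keeps its last pose, push and grip.
It fails at once if the bin is pushed more than 30 mm (distance of bin from where it was at the start of the episode above 0.03 m).
It fails at once if the screwdriver is pushed more than 30 mm (distance of screwdriver from where it was at the start of the episode above 0.03 m).
It fails at once if the jar is pushed more than 30 mm (distance of jar from where it was at the start of the episode above 0.03 m).
It fails at once if the washer cup is pushed more than 30 mm (distance of washer_cup from where it was at the start of the episode above 0.03 m).
It also fails if it takes over 58 s, if anything falls off the work surface, if the arm or the gripper's body presses on something with over 40 N, if the wrist force passes 120 N, or if a joint passes its speed limit or range.

## Working session

There is one attempt and no reset: what is moved stays moved. The work goes in short steps, Python scripts to look and compute and a tool call to move; the robot and the scene stay as the last step left them, time stands still between calls to the robot, and variables do not carry over. Pictures are saved under pics/ and viewed, and the job is handed in when it is done.

Besides the shell and the picture viewer there is one more tool, called as name(argument=value, ...) on one line, values as JSON. apply_moves: Moves the arm, as the interface text tells. Its arguments: {"type":"object","properties":{"commands":{"type":"array","items":{"type":"number"}}},"required":["commands"]}

```bash
ls; mkdir -p pics; python3 - <<'E'
from plant import sense,capture
import cv2,numpy as np
s=sense();print(s)
for n in("scene","top","wrist"):
    c=capture(n);cv2.imwrite(f"pics/{n}0.png",c["img"][:,:,::-1]);np.savez(f"{n}0.npz",**c)
    print(n,c["K"],c["dist_coeffs"],c.get("R"),c.get("t"),c.get("T_tool_cam"))
E
```

```text
pics
{'clock': 0.0, 'joints': array([ 1.02898832e+00,  3.42722388e-01,  1.52500886e+00,  1.09582574e-05,
        1.27536676e+00, -1.45971204e-01]), 'joint_velocities': array([-0.00012729,  0.00124296, -0.00071703,  0.00089657, -0.00016517,
        0.00185508]), 'tau': array([ 2.33612918e-03, -4.31233513e+01, -2.44222963e+01,  7.19628436e-02,
        5.58283541e-02, -1.15244920e-04]), 'ee_pos': array([202.1871613 , 484.07915414, 226.04796881]), 'tcp_rot': array([[-9.22672911e-01,  3.85582784e-01, -7.85270744e-04],
       [ 3.85583515e-01,  9.22672045e-01, -1.28434571e-03],
       [ 2.29325768e-04, -1.48781845e-03, -9.99998867e-01]]), 'force': array([ 0.62306939,  0.34673096, -0.08965974]), 'ft_torque': array([-0.01336446, -0.00666545, -0.01564595]), 'finger_gap': 0.9985179213028162}
scene [[541.37449486   0.         273.45360196]
 [  0.         541.37449486 215.03917076]
 [  0.           0.           1.        ]] [0.03031162 0.         0.         0.         0.        ] [[-0.3986308   0.91684753  0.02200188]
 [ 0.57687725  0.26932272 -0.77115362]
 [-0.7129559  -0.2947132  -0.63626882]]
[... 214 characters left out ...]
  0.         0.       ] [[-8.08502022e-03 -9.99964463e-01 -2.38856946e-03]
 [-9.75181397e-01  8.41312535e-03 -2.21247513e-01]
 [ 2.21259745e-01  5.40497893e-04 -9.75214762e-01]] [  26.52870889  614.63823313 1087.89426016] None
wrist [[335.90667377   0.         273.7742083 ]
 [  0.         335.90667377 206.96201539]
 [  0.           0.           1.        ]] [-0.08007092  0.          0.          0.          0.        ] None None [[-1.44572388e-03 -9.68180789e-01 -2.50247617e-01  6.74890776e+01]
 [ 9.99998714e-01 -1.22600512e-03 -1.03388563e-03  6.46386993e-01]
 [ 6.94183348e-04 -2.50248790e-01  9.68181316e-01 -1.58651297e+02]
 [ 0.00000000e+00  0.00000000e+00  0.00000000e+00  1.00000000e+00]]
```

View pics/scene0.png

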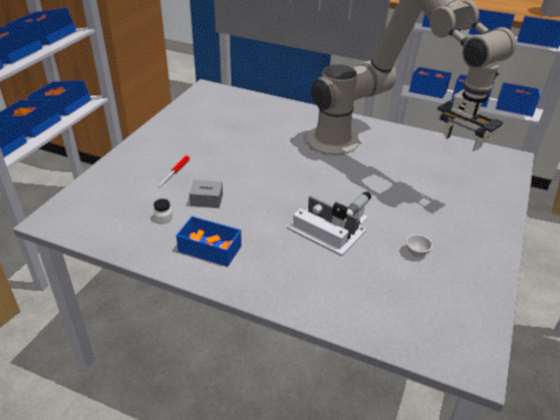

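View pics/top0.png

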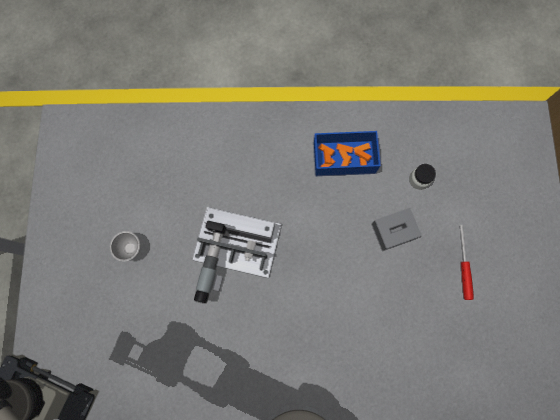

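View pics/wrist0.png

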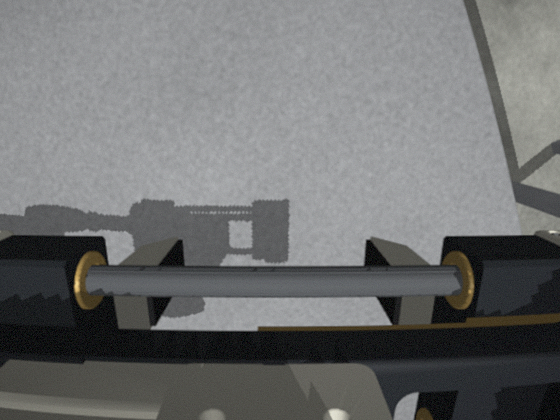

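The top view shows the fixture at about (237,242) with its runner on the left (world +y) bolt, the handle near (215,228), and the holder at (397,229). I'll zoom in and measure.

```bash
cat > h.py <<'E'
import numpy as np,cv2
def ray(c,uv,s=None):
    p=cv2.undistortPoints(np.array([[uv]],float),c["K"],c["dist_coeffs"])[0,0]
    d=np.array([p[0],p[1],1.])
    if "R" in c: return -c["R"].T@c["t"], c["R"].T@d
    T=c["T_tool_cam"];Rt=s["tcp_rot"]
    return Rt@T[:3,3]+s["ee_pos"], Rt@T[:3,:3]@d
def onz(c,uv,z,s=None):
    o,d=ray(c,uv,s);return o+d*(z-o[2])/d[2]
def proj(c,X,s=None):
    if "R" in c:R,t=c["R"],c["t"]
    else:
        T=c["T_tool_cam"];Rw=s["tcp_rot"]@T[:3,:3];o=s["tcp_rot"]@T[:3,3]+s["ee_pos"];R=Rw.T;t=-R@o
    r,_=cv2.Rodrigues(R);return cv2.projectPoints(np.array(X,float).reshape(-1,1,3),r,t,c["K"],c["dist_coeffs"])[0].reshape(-1,2)
def load(n): return dict(np.load(n))
E
python3 - <<'E'
from h import *
c=load("top0.npz");im=c["img"][:,:,::-1]
a=cv2.resize(im[195:310,180:295],None,fx=5,fy=5,interpolation=cv2.INTER_CUBIC)
b=cv2.resize(im[190:270,360:440],None,fx=5,fy=5,interpolation=cv2.INTER_CUBIC)
cv2.imwrite("pics/topA.png",a);cv2.imwrite("pics/topB.png",b)
c=load("scene0.npz");im=c["img"][:,:,::-1]
cv2.imwrite("pics/scA.png",cv2.resize(im[180:255,280:380],None,fx=7,fy=7,interpolation=cv2.INTER_CUBIC))
E
```

```text
(no output)
```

View pics/topA.png

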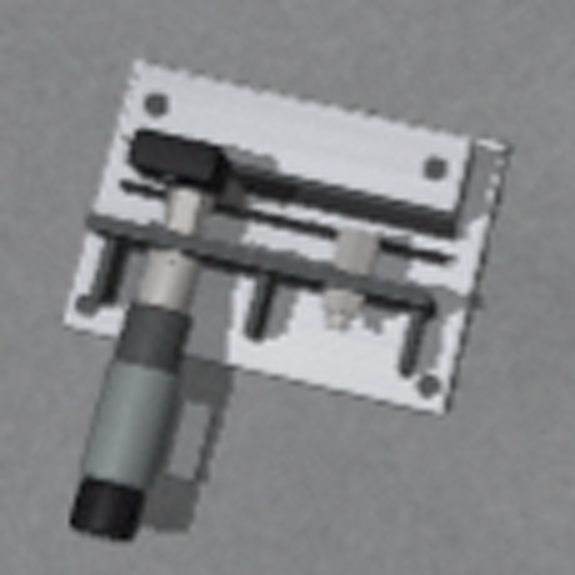

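View pics/topB.png

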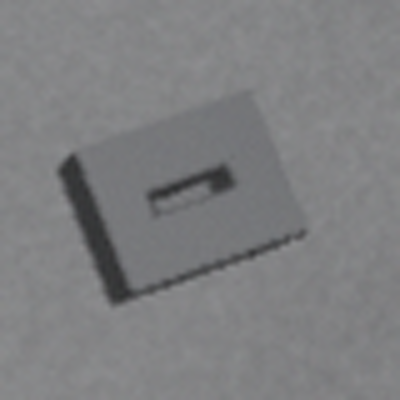

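View pics/scA.png

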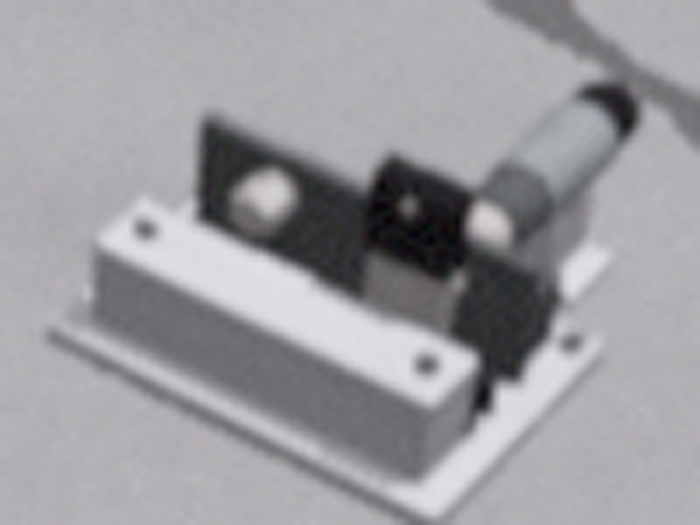

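```bash
python3 - <<'E'
from h import *
c=load("top0.npz")
A=lambda u,v,z:onz(c,((u+.5)/5-.5+180,(v+.5)/5-.5+195),z)
B=lambda u,v,z:onz(c,((u+.5)/5-.5+360,(v+.5)/5-.5+190),z)
P=[((66,325),(-55,105,12)),((445,412),(-55,-105,12)),((510,147),(95,-105,12)),((138,62),(84,90,62)),((470,135),(84,-90,62))]
def fit(l,f):
    W=np.array([f(*p,q[2])[:2] for p,q in l]);L=np.array([q[:2] for p,q in l],float)
    a,b=L-L.mean(0),W-W.mean(0);th=np.arctan2((a[:,0]*b[:,1]-a[:,1]*b[:,0]).sum(),(a*b).sum())
    R=np.array([[np.cos(th),-np.sin(th)],[np.sin(th),np.cos(th)]]);o=W.mean(0)-R@L.mean(0)
    print("th",th,np.degrees(th),"o",o,"res",(L@R.T+o-W).round(1).tolist());return R,o,th
R,o,th=fit(P,A);print("gauge",R@[31,45]+o,"head",R@[13,45]+o)
# holder: corners top z=55; long dir of slot ~ image right
Q=[((77,155),(40,50,55)),((253,90),(40,-50,55)),((307,232),(-40,-50,55)),((130,292),(-40,50,55))]
fit(Q,B)
S=[((149,192),0),((228,164),0),((238,190),0),((158,217),0)]
w=np.array([B(*p,55)[:2] for p,_ in S]);print(w.mean(0),w)
print(A(180,142,132), "handle center")
E
```

```text
th -0.23069679212257083 -13.217952535830205 o [516.34495172 163.91241118] res [[-0.3, 2.2], [-1.0, -0.0], [3.1, 0.7], [-0.5, -0.8], [-1.3, -2.1]]
gauge [556.8131942  200.63190669] head [539.2900627  204.74771309]
th 0.3200566068322376 18.337892776765162 o [ 560.49243651 -264.74162001] res [[2.2, 0.9], [-0.3, 0.8], [-0.4, -1.3], [-1.5, -0.5]]
[ 560.99469477 -265.47784896] [[ 560.5329243  -242.23711621]
 [ 574.9951067  -284.57997409]
 [ 561.14917958 -288.91901485]
 [ 547.30156848 -246.17529068]]
[562.95146309 198.20273886 132.        ] handle center
```

apply_moves(commands=[0, 0, 0, 0, 0, 8.05, -1, 0, 0, 0, 0, 0, 8.05, -1, 0, 0, 0, 0, 0, 8.05, -1, 0, 0, 0, 0, 0, 8.05, -1, 0, 0, 0, 0, 0, 8.05, -1, 0, 0, 0, 0, 0, 8.05, -1, 0, 0, 0, 0, 0, 8.05, -1, 0, 0, 0, 0, 0, 8.05, -1, 0, 0, 0, 0, 0, 8.05, -1, 0, 0, 0, 0, 0, 8.05, -1])

```text
clock: 1.15
ee_pos: [202.3, 484.3, 226.4]
tcp_rot: [[0.234, 0.972, -0.0], [0.972, -0.234, -0.001], [-0.001, -0.0, -1.0]]
force: [-0.2, -0.3, -0.6]
finger_gap: 1.001
```

apply_moves(commands=[-23, 34, 0, 0, 0, 0, -1, -23, 34, 0, 0, 0, 0, -1, -23, 34, 0, 0, 0, 0, -1, -23, 34, 0, 0, 0, 0, -1, -23, 34, 0, 0, 0, 0, -1, -23, 34, 0, 0, 0, 0, -1, -23, 34, 0, 0, 0, 0, -1, -23, 34, 0, 0, 0, 0, -1, -23, 34, 0, 0, 0, 0, -1, -23, 34, 0, 0, 0, 0, -1, -23, 34, 0, 0, 0, 0, -1, -23, 34, 0, 0, 0, 0, -1, 0, 0, 0, 0, 0, 0, -1, 0, 0, 0, 0, 0, 0, -1])

```text
clock: 2.55
ee_pos: [536.7, 122.1, 226.1]
tcp_rot: [[0.23, 0.973, -0.001], [0.973, -0.23, 0.0], [-0.0, -0.002, -1.0]]
force: [-0.9, -0.1, -0.1]
finger_gap: 0.998
```

```bash
cat >> h.py <<'E'
def snap(n,tag):
    from plant import sense,capture
    s=sense();c=capture(n);cv2.imwrite(f"pics/{tag}.png",c["img"][:,:,::-1])
    np.savez(f"{tag}.npz",**c,ee_pos=s["ee_pos"],tcp_rot=s["tcp_rot"])
    print(s["clock"],s["ee_pos"],"yawY",np.degrees(np.arctan2(s["tcp_rot"][1,1],s["tcp_rot"][0,1])),"z",s["tcp_rot"][:,2],s["finger_gap"],s["force"])
    return c,s
E
python3 -c "
from h import *
snap('wrist','w1')"
```

```text
2.55 [536.69176093 122.07831198 226.05181463] yawY -13.286099581545008 z [-1.49084346e-03  2.49916175e-04 -9.99998857e-01] 0.9981485732032067 [-0.88429759 -0.13358054 -0.11821378]
```

View pics/w1.png

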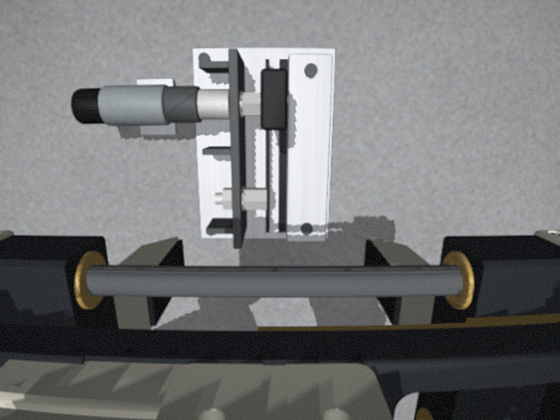

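```bash
python3 -c "
from h import *
c=load('w1.npz');im=c['img'][:,:,::-1]
cv2.imwrite('pics/w1a.png',cv2.resize(im[40:250,180:345],None,fx=2.85*1,fy=2.85,interpolation=cv2.INTER_CUBIC))
cv2.imwrite('pics/w1b.png',cv2.resize(im[50:150,220:340],None,fx=5,fy=5,interpolation=cv2.INTER_CUBIC))
"
```

```text
(no output)
```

View pics/w1b.png

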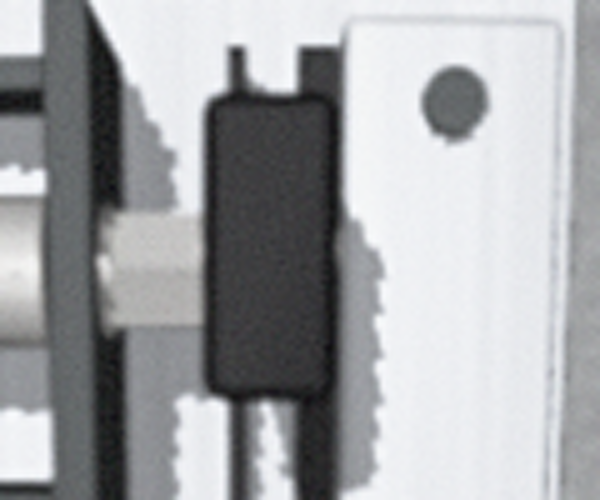

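View pics/w1a.png

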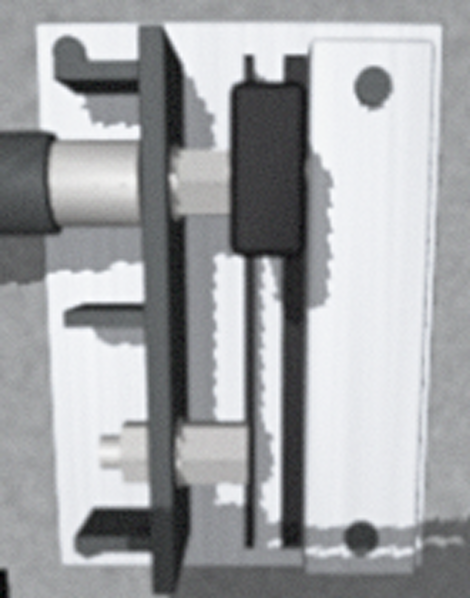

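```bash
cat >> h.py <<'E'
def fit(l):
    W=np.array([w[:2] for w,_ in l]);L=np.array([q[:2] for _,q in l],float)
    a,b=L-L.mean(0),W-W.mean(0);th=np.arctan2((a[:,0]*b[:,1]-a[:,1]*b[:,0]).sum(),(a*b).sum())
    R=np.array([[np.cos(th),-np.sin(th)],[np.sin(th),np.cos(th)]]);o=W.mean(0)-R@L.mean(0)
    print("th",np.degrees(th).round(2),"o",o.round(1),"res",((L@R.T+o-W)@R).round(1).tolist());return R,o,th
E
python3 - <<'E'
from h import *
c=load("w1.npz");s=c
A=lambda u,v,z:onz(c,((u+.5)/2.85-.5+180,(v+.5)/2.85-.5+40),z,s)
B=lambda u,v,z:onz(c,((u+.5)/5-.5+220,(v+.5)/5-.5+50),z,s)
P=[((138,25),(-8,90,82)),((160,25),(0,90,82)),((153,592),(-8,-90,82)),((175,592),(0,-90,82)),((310,40),(44,90,62)),((435,40),(84,90,62)),((307,572),(44,-90,62)),((415,572),(84,-90,62)),((36,23),(-55,105,12)),((441,23),(95,105,12)),((62,565),(-55,-105,12))]
l=[(A(*p,q[2]),q) for p,q in P]
R,o,th=fit(l);print("gauge",R@[31,45]+o,"head",R@[13,45]+o)
H=[((207,95),(-10,22,132)),((335,95),(10,22,132)),((335,397),(10,-22,132)),((207,397),(-10,-22,132))]
fit([(B(*p,132),q) for p,q in H])
E
```

```text
th -13.36 o [514.6 166.4] res [[-0.5, 0.4], [1.0, 0.5], [-0.1, -1.0], [0.5, -1.0], [-0.2, 1.2], [0.1, 0.9], [-0.9, -0.9], [0.4, -0.8], [-0.9, 0.3], [1.0, 0.8], [-0.5, -0.3]]
gauge [555.12455043 202.97447217] head [537.61138751 207.13249149]
th -13.37 o [555.2 202.7] res [[-0.9, 0.8], [0.9, 0.8], [0.6, -0.8], [-0.6, -0.8]]
```

apply_moves(commands=[20.7, -0.15, 0, 0, 0, 0, -1, 20.7, -0.15, 0, 0, 0, 0, -1, 20.7, -0.15, 0, 0, 0, 0, -1, 20.7, -0.15, 0, 0, 0, 0, -1, 0, 0, 20, 0, 0, 0, -1, 0, 0, 25, 0, 0, 0, -1, 0, 0, 25, 0, 0, 0, -1, 0, 0, 25, 0, 0, 0, -1, 0, 0, 20, 0, 0, 0, -1, 0, 0, 12, 0, 0, 0, -1, 0, 0, 7, 0, 0, 0, -1, 0, 0, 0, 0, 0, 0, -1])

```text
clock: 3.8
ee_pos: [554.5, 204.0, 92.4]
tcp_rot: [[0.227, 0.974, -0.001], [0.974, -0.227, -0.0], [-0.0, -0.001, -1.0]]
force: [-0.0, 0.6, 0.1]
finger_gap: 0.999
```

```bash
python3 -c "
from h import *
snap('wrist','w2')"
```

```text
3.8 [554.45473938 203.95116591  92.42535889] yawY -13.129627875321605 z [-8.62494275e-04 -7.93686180e-05 -9.99999625e-01] 0.9992903685458668 [-0.01837589  0.64098095  0.11414209]
```

View pics/w2.png

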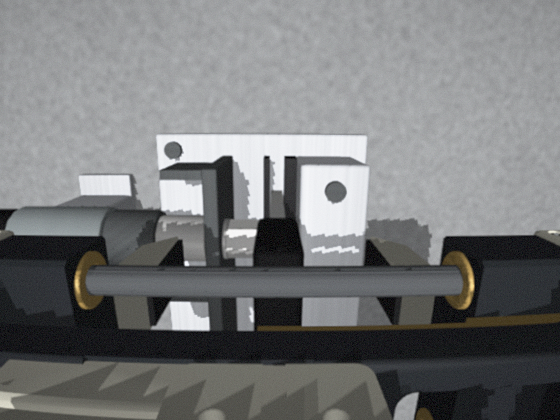

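The handle (about 255–300 px wide around column 278) sits centred between the open fingers. Closing on it now.

apply_moves(commands=[0, 0, 0, 0, 0, -0.2, 1, 0, 0, 0, 0, 0, 0, 1, 0, 0, 0, 0, 0, 0, 1, 0, 0, 0, 0, 0, 0, 1, 0, 0, 0, 0, 0, 0, 1, 0, 0, 0, 0, 0, 0, 1, 0, 0, 0, 0, 0, 0, 1, 0, 0, 0, 0, 0, 0, 1, 0, 0, 0, 0, 0, 0, 1, 0, 0, 0, 0, 0, 0, 1, 0, 0, 0, 0, 0, 0, 1, 0, 0, 0, 0, 0, 0, 1])

```text
clock: 5.05
ee_pos: [555.0, 203.4, 92.8]
tcp_rot: [[0.225, 0.974, 0.0], [0.974, -0.225, 0.0], [0.0, 0.0, -1.0]]
force: [-0.2, -0.4, 0.3]
finger_gap: 0.215
```

apply_moves(commands=[0, 0, -5, 0, 0, 0, 1, 0, 0, -12, 0, 0, 0, 1, 0, 0, -20, 0, 0, 0, 1, 0, 0, -25, 0, 0, 0, 1, 0, 0, -25, 0, 0, 0, 1, 0, 0, -25, 0, 0, 0, 1, 0, 0, -20, 0, 0, 0, 1, 0, 0, -13, 0, 0, 0, 1, 0, 0, 0, 0, 0, -7.9, 1, 0, 0, 0, 0, 0, -7.9, 1, 0, 0, 0, 0, 0, -7.9, 1, 0, 0, 0, 0, 0, -7.9, 1, 0, 0, 0, 0, 0, 0, 1])

```text
clock: 6.35
ee_pos: [554.7, 203.5, 238.6]
tcp_rot: [[-0.321, 0.947, 0.0], [0.947, 0.321, 0.0], [0.0, 0.0, -1.0]]
force: [-0.8, 0.1, -2.8]
finger_gap: 0.215
```

```bash
python3 -c "
from h import *
from plant import sense
c,s=snap('wrist','w3');print(s['joints'])"
```

```text
6.35 [554.72705227 203.5022887  238.5504769 ] yawY 18.697369186411162 z [ 1.36548285e-04  2.73537600e-04 -9.99999953e-01] 0.21480704434361755 [-0.79256377  0.12725156 -2.79272488]
[ 2.21816493e-01  4.56111630e-01  1.31394808e+00  2.41584449e-04
  1.37133957e+00 -1.04562028e-01]
```

View pics/w3.png

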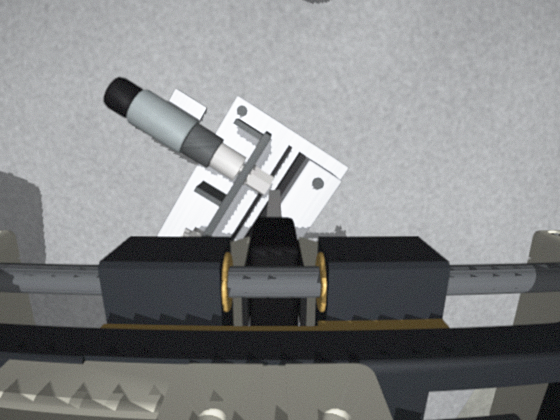

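The gauge hangs in the grip, and the fixture below it at (250,180) is clear. Carrying it towards the holder.

apply_moves(commands=[-20, -5.5, 0, 0, 0, 0, 1, -30, -8, 0, 0, 0, 0, 1, -36, -10, 0, 0, 0, 0, 1, -36, -10, 0, 0, 0, 0, 1, -36, -10, 0, 0, 0, 0, 1, -36, -10, 0, 0, 0, 0, 1, -36, -10, 0, 0, 0, 0, 1, -36, -10, 0, 0, 0, 0, 1, -36, -10, 0, 0, 0, 0, 1, -36, -10, 0, 0, 0, 0, 1, -36, -10, 0, 0, 0, 0, 1, -36, -10, 0, 0, 0, 0, 1, -36, -10, 0, 0, 0, 0, 1, -36, -10, 0, 0, 0, 0, 1, -28, -8, 0, 0, 0, 0, 1, -16, -4, 0, 0, 0, 0, 1, 0, 0, 0, 0, 0, 0, 1, 0, 0, 0, 0, 0, 0, 1])

```text
clock: 8.2
ee_pos: [585.0, -341.0, 237.6]
tcp_rot: [[-0.317, 0.948, -0.0], [0.948, 0.317, 0.001], [0.001, 0.0, -1.0]]
force: [-0.3, -0.7, -2.0]
finger_gap: 0.218
```

```bash
python3 -c "
from h import *
c,s=snap('wrist','w4')"
```

```text
8.2 [ 584.96266435 -341.02078057  237.58189068] yawY 18.481096587945046 z [-3.10134684e-04  1.04482713e-03 -9.99999406e-01] 0.21818828005186783 [-0.30282918 -0.71663144 -1.95880035]
```

View pics/w4.png

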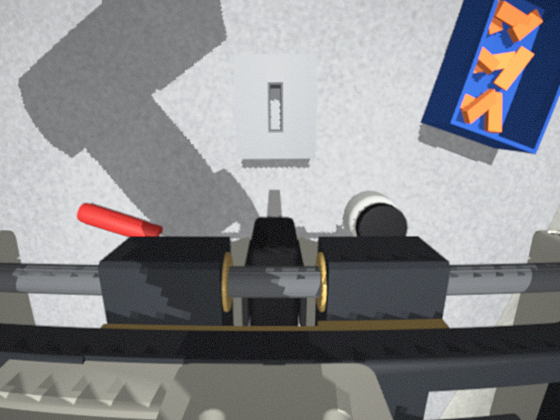

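```bash
python3 -c "
from h import *
c=load('w4.npz');im=c['img'][:,:,::-1]
cv2.imwrite('pics/w4a.png',cv2.resize(im[45:175,220:335],None,fx=4.5,fy=4.5,interpolation=cv2.INTER_CUBIC))
cv2.imwrite('pics/w4b.png',cv2.resize(im[180:250,240:310],None,fx=8,fy=8,interpolation=cv2.INTER_CUBIC))
"
```

```text
(no output)
```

View pics/w4a.png

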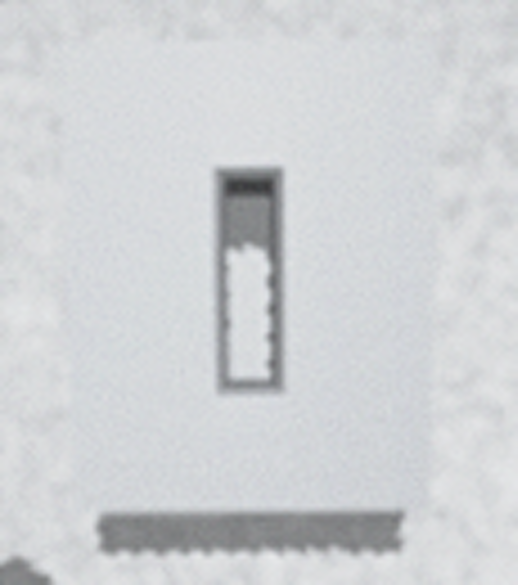

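View pics/w4b.png

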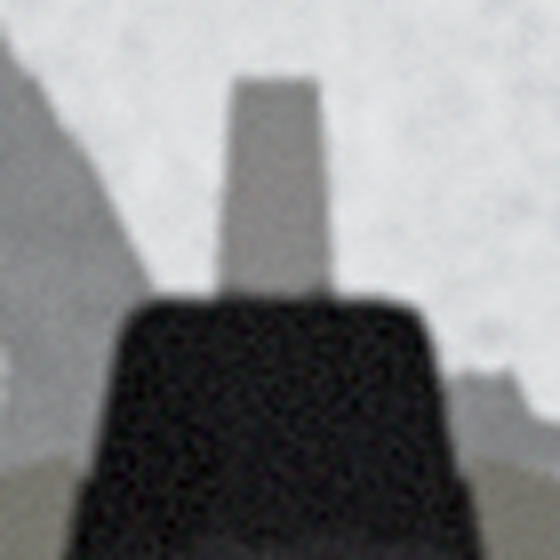

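```bash
python3 - <<'E'
from h import *
c=load("w4.npz");s=c
A=lambda u,v,z:onz(c,((u+.5)/4.5-.5+220,(v+.5)/4.5-.5+45),z,s)
B=lambda u,v,z:onz(c,((u+.5)/8-.5+240,(v+.5)/8-.5+180),z,s)
Rt=s["tcp_rot"];e=s["ee_pos"]
# work in tool axes rel. TCP: tool y=jaw(thickness), tool x=width
for n,P in(("slot",[(216,168),(284,168),(284,392),(216,392)]),):
    w=np.array([A(*p,55.) for p in P]);t=(w-e)@Rt;print(n,t.round(1).tolist(),t.mean(0).round(2),w.mean(0).round(1))
    d=t[0]-t[3]+t[1]-t[2];print("yaw of slot in tool deg",np.degrees(np.arctan2(d[1],d[0])))
for z in (155,157,159):
    w=np.array([B(*p,float(z)) for p in((233,77),(321,77))]);t=(w-e)@Rt;print(z,t.round(2).tolist())
E
```

```text
slot [[104.3, -6.0, 182.7], [104.3, 8.6, 182.7], [56.8, 8.8, 182.6], [56.8, -6.3, 182.6]] [ 80.56   1.27 182.67] [ 560.6 -264.    55. ]
yaw of slot in tool deg 0.035189601433080614
155 [[18.76, -3.85, 82.6], [18.75, 4.2, 82.6]]
157 [[19.17, -3.82, 80.6], [19.16, 4.17, 80.6]]
159 [[19.58, -3.78, 78.6], [19.57, 4.14, 78.6]]
```

apply_moves(commands=[15, 0.2, 0, 0, 0, 0, 1, 25, 0.3, 0, 0, 0, 0, 1, 25, 0.3, 0, 0, 0, 0, 1, 16.4, 0.3, 0, 0, 0, 0, 1, 0, 0, 20, 0, 0, 0, 1, 0, 0, 25, 0, 0, 0, 1, 0, 0, 20, 0, 0, 0, 1, 0, 0, 15, 0, 0, 0, 1, 0, 0, 7, 0, 0, 0, 1, 0, 0, 0, 0, 0, 0, 1, 0, 0, 0, 0, 0, 0, 1])

```text
clock: 9.35
ee_pos: [560.7, -263.7, 151.7]
tcp_rot: [[-0.32, 0.948, 0.001], [0.948, 0.32, -0.001], [-0.001, 0.001, -1.0]]
force: [0.1, 0.3, -0.9]
finger_gap: 0.218
```

```bash
python3 -c "
from h import *
c,s=snap('wrist','w5');im=c['img'][:,:,::-1]
print((s['tcp_rot'].T@(np.array([560.6,-264,55])-s['ee_pos'])).round(2))
cv2.imwrite('pics/w5a.png',cv2.resize(im[130:260,200:350],None,fx=4.5,fy=4.5,interpolation=cv2.INTER_CUBIC))"
```

```text
9.35 [ 560.65404161 -263.67219936  151.71970444] yawY 18.640186021324077 z [ 1.29261027e-03 -5.95325457e-04 -9.99998987e-01] 0.2176278426603805 [ 0.06968142  0.30701562 -0.90966099]
[-0.2  -0.26 96.72]
```

View pics/w5a.png

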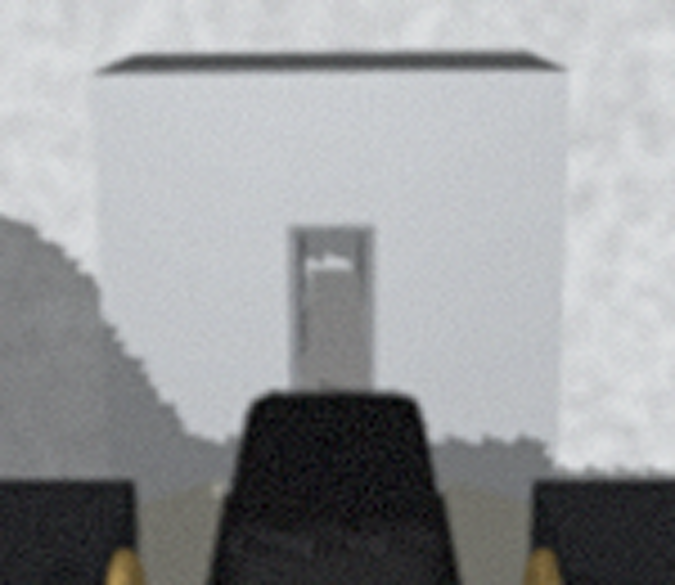

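The slot (288–374 px wide, centre 331) lies right in line with the handle centre (333). Lowering in stages.

apply_moves(commands=[0, 0, 8, 0, 0, 0, 1, 0, 0, 6, 0, 0, 0, 1, 0, 0, 5, 0, 0, 0, 1, 0, 0, 5, 0, 0, 0, 1, 0, 0, 0, 0, 0, 0, 1])

```text
clock: 9.9
ee_pos: [559.7, -263.8, 125.6]
tcp_rot: [[-0.319, 0.948, -0.001], [0.948, 0.319, 0.001], [0.001, -0.001, -1.0]]
force: [-0.3, 0.4, -1.4]
finger_gap: 0.216
```

apply_moves(commands=[0, 0, 6, 0, 0, 0, 1, 0, 0, 8, 0, 0, 0, 1, 0, 0, 8, 0, 0, 0, 1, 0, 0, 6, 0, 0, 0, 1, 0, 0, 3, 0, 0, 0, 1, 0, 0, 0, 0, 0, 0, 1])

```text
clock: 10.5
ee_pos: [559.9, -263.8, 95.0]
tcp_rot: [[-0.319, 0.948, -0.001], [0.948, 0.319, 0.001], [0.001, -0.001, -1.0]]
force: [-0.5, 0.7, -1.8]
finger_gap: 0.217
```

apply_moves(commands=[0, 0, 1.2, 0, 0, 0, 1, 0, 0, 1, 0, 0, 0, 1, 0, 0, 0.5, 0, 0, 0, 1, 0, 0, 0, 0, 0, 0, 1])

```text
clock: 10.9
ee_pos: [560.2, -264.0, 93.1]
tcp_rot: [[-0.319, 0.948, 0.0], [0.948, 0.319, -0.0], [-0.0, 0.0, -1.0]]
force: [-0.3, -0.1, -2.2]
finger_gap: 0.216
```

apply_moves(commands=[0, 0, 0.5, 0, 0, 0, 1, 0, 0, 0, 0, 0, 0, -1, 0, 0, 0, 0, 0, 0, -1, 0, 0, 0, 0, 0, 0, -1, 0, 0, 0, 0, 0, 0, -1, 0, 0, 0, 0, 0, 0, -1, 0, 0, 0, 0, 0, 0, -1, 0, 0, 0, 0, 0, 0, -1, 0, 0, 0, 0, 0, 0, -1, 0, 0, 0, 0, 0, 0, -1])

```text
clock: 11.9
ee_pos: [560.2, -264.0, 92.5]
tcp_rot: [[-0.319, 0.948, 0.0], [0.948, 0.319, 0.0], [0.0, 0.0, -1.0]]
force: [0.7, -0.0, -0.3]
finger_gap: 0.951
```

apply_moves(commands=[0, 0, -8, 0, 0, 0, -1, 0, 0, -18, 0, 0, 0, -1, 0, 0, -25, 0, 0, 0, -1, 0, 0, -30, 0, 0, 0, -1, 0, 0, -30, 0, 0, 0, -1, 0, 0, -25, 0, 0, 0, -1, -25, 0, -14, 0, 0, 0, -1, -30, 0, 0, 0, 0, 0, -1, -25, 0, 0, 0, 0, 0, -1, 0, 0, 0, 0, 0, 0, -1])

```text
clock: 12.9
ee_pos: [585.7, -342.6, 242.3]
tcp_rot: [[-0.317, 0.948, 0.0], [0.948, 0.317, -0.001], [-0.001, -0.0, -1.0]]
force: [-0.9, 0.3, -0.7]
finger_gap: 0.997
```

```bash
python3 -c "
from h import *
c,s=snap('wrist','w6');im=c['img'][:,:,::-1]
cv2.imwrite('pics/w6a.png',cv2.resize(im[50:230,180:380],None,fx=3.3,fy=3.3,interpolation=cv2.INTER_CUBIC))"
```

```text
12.9 [ 585.69452614 -342.56220093  242.33038734] yawY 18.47930917390045 z [ 3.14673402e-04 -1.01554675e-03 -9.99999435e-01] 0.9967827462089892 [-0.86511081  0.28411683 -0.74623986]
```

View pics/w6a.png

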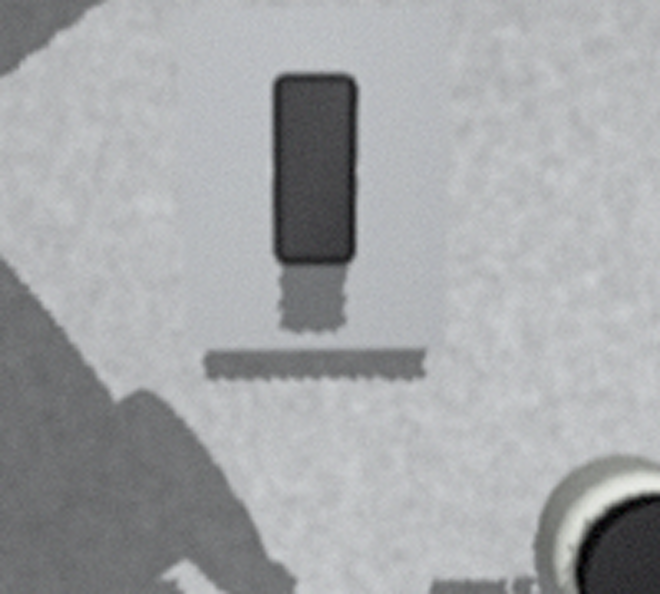

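```bash
python3 - <<'E'
from h import *
c=load("w6.npz")
A=lambda u,v:((u+.5)/3.3-.5+180,(v+.5)/3.3-.5+50)
for n,p in(("handle top",(315,165)),("block",(220,165)),("bench",(540,200))):
    u,v=A(*p);z=np.median(c["z_map"][int(v)-3:int(v)+4,int(u)-3:int(u)+4]);o,d=ray(c,(u,v),c);print(n,(o+d*z).round(1))
H=[((273,74),(-10,22,132)),((357,74),(10,22,132)),((356,264),(10,-22,132)),((274,264),(-10,-22,132))]
fit([(onz(c,A(*p),132.,c),q) for p,q in H])
E
```

```text
handle top [ 560.2 -263.2  132.8]
block [ 532.  -267.9   55.8]
bench [ 636.7 -241.9    0.7]
th 18.44 o [ 560.6 -264.3] res [[-0.3, 0.5], [0.4, 0.5], [0.3, -0.5], [-0.3, -0.5]]
```

The gauge is seated: handle top 132.8 against a block top of 55.8, centred and yaw 18.4°. Next, the bolt.

apply_moves(commands=[0, 0, 0, 0, 0, -8.3, -1, 0, 0, 0, 0, 0, -8.3, -1, 0, 0, 0, 0, 0, -8.3, -1, 0, 0, 0, 0, 0, -8.3, -1, 0, 0, 0, 0, 0, -8.3, -1, 0, 0, 0, 0, 0, -8.3, -1, 0, 0, 0, 0, 0, -8.3, -1, 0, 0, 0, 0, 0, 0, -1])

```text
clock: 13.75
ee_pos: [585.6, -338.6, 243.1]
tcp_rot: [[-0.974, 0.228, 0.0], [0.228, 0.974, 0.0], [-0.0, 0.0, -1.0]]
force: [0.6, 0.0, 0.8]
finger_gap: 0.996
```

apply_moves(commands=[6.3, 34.9, 0, 0, 0, 0, -1, 6.3, 34.9, 0, 0, 0, 0, -1, 6.3, 34.9, 0, 0, 0, 0, -1, 6.3, 34.9, 0, 0, 0, 0, -1, 6.3, 34.9, 0, 0, 0, 0, -1, 6.3, 34.9, 0, 0, 0, 0, -1, 6.3, 34.9, 0, 0, 0, 0, -1, 6.3, 34.9, 0, 0, 0, 0, -1, 6.3, 34.9, 0, 0, 0, 0, -1, 6.3, 34.9, 0, 0, 0, 0, -1, 6.3, 34.9, 0, 0, 0, 0, -1, 6.3, 34.9, 0, 0, 0, 0, -1, 6.3, 34.9, 0, 0, 0, 0, -1, 6.3, 34.9, 0, 0, 0, 0, -1, 6.3, 34.9, 0, 0, 0, 0, -1, 0, 0, 0, 0, 0, 0, -1, 0, 0, 0, 0, 0, 0, -1])

```text
clock: 15.45
ee_pos: [613.3, 192.3, 242.6]
tcp_rot: [[-0.973, 0.23, -0.0], [0.23, 0.973, -0.0], [0.0, -0.0, -1.0]]
force: [0.1, 0.4, -0.1]
finger_gap: 1.002
```

```bash
python3 -c "
from h import *
c,s=snap('wrist','w7');im=c['img'][:,:,::-1]
cv2.imwrite('pics/w7a.png',cv2.resize(im[60:230,180:430],None,fx=3.2,fy=3.2,interpolation=cv2.INTER_CUBIC))"
```

```text
15.45 [613.27266422 192.30311463 242.58558436] yawY 76.6817273092138 z [-2.60380551e-04 -2.84942366e-04 -9.99999926e-01] 1.0020064013259522 [ 0.10480077  0.38414366 -0.1339558 ]
```

View pics/w7a.png

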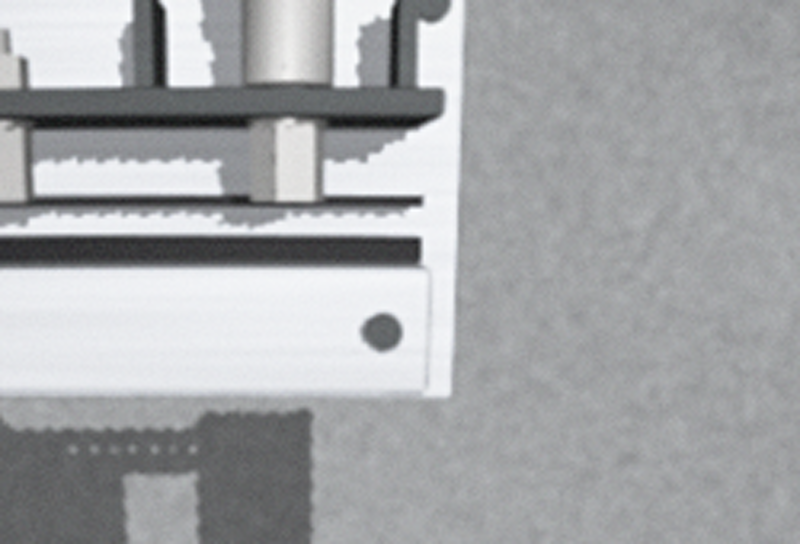

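```bash
python3 - <<'E'
from h import *
c=load("w7.npz");e=c["ee_pos"];R=c["tcp_rot"]
A=lambda u,v,z:onz(c,((u+.5)/3.2-.5+180,(v+.5)/3.2-.5+60),float(z),c)
t=lambda w:(R.T@(w-e)).round(1)
l=[(A(443,115,82),(0,90,82)),(A(429,266,62),(44,90,62)),(A(429,391,62),(84,90,62)),(A(452,396,12),(95,105,12))]
Rf,o,th=fit(l);h=np.r_[Rf@[13,45]+o,60];print("head via fixture",h,t(h))
print("head edges",t(A(248,170,62)),t(A(323,170,62)),"end",t(A(290,201,66)),"pred end",t(np.r_[Rf@[24,45]+o,66]))
h0=np.array([537.6,207.1,60]);print("earlier",t(h0))
E
```

```text
th -13.16 o [514.5 165. ] res [[-0.2, -0.3], [-0.2, 0.5], [0.2, -0.4], [0.3, 0.1]]
head via fixture [537.3666447  205.84203175  60.        ] [ 76.9  -4.2 182.6]
head edges [ 75.  -15.8 180.6] [ 74.9   7.2 180.6] end [ 65.6  -2.9 176.6] pred end [ 66.   -4.2 176.6]
earlier [ 77.   -3.  182.6]
```

apply_moves(commands=[16, -0.9, 0, 0, 0, 0, -1, 20, -1, 0, 0, 0, 0, -1, 20, -1, 0, 0, 0, 0, -1, 20, -1, 0, 0, 0, 0, -1, 0, 0, 20, 0, 0, 0, -1, 0, 0, 30, 0, 0, 0, -1, 0, 0, 30, 0, 0, 0, -1, 0, 0, 30, 0, 0, 0, -1, 0, 0, 20, 0, 0, 0, -1, 0, 0, 15, 0, 0, 0, -1, 0, 0, 0, 0, 0, 0, -1])

```text
clock: 16.6
ee_pos: [537.9, 203.4, 95.7]
tcp_rot: [[-0.973, 0.233, -0.004], [0.233, 0.973, -0.001], [0.004, -0.002, -1.0]]
force: [-0.4, 0.7, 0.9]
finger_gap: 0.998
```

```bash
python3 -c "
from h import *
c,s=snap('wrist','w8')
for h in([537.6,207.1,60],[537.4,205.8,60]): print((s['tcp_rot'].T@(np.array(h)-s['ee_pos'])).round(2))"
```

```text
16.6 [537.85189697 203.35410736  95.72221515] yawY 76.53647510679409 z [-0.00413187 -0.00109452 -0.99999086] 0.9981146376650397 [-0.43527116  0.66210423  0.93636282]
[ 0.98  3.66 35.72]
[ 0.87  2.35 35.72]
```

View pics/w8.png

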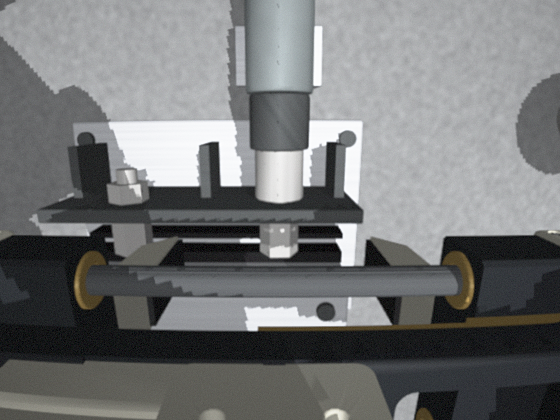

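The head at (279,238) is nearly midway between the fingers. I'll shift 2 mm in y and go down.

apply_moves(commands=[0, 2, 10, 0, 0, 0, -1, 0, 0, 14, 0, 0, 0, -1, 0, 0, 14, 0, 0, 0, -1, 0, 0, 10, 0, 0, 0, -1, 0, 0, 5.5, 0, 0, 0, -1, 0, 0, 0, 0, 0, 0, -1])

```text
clock: 17.25
ee_pos: [539.4, 207.0, 43.6]
tcp_rot: [[-0.973, 0.23, -0.001], [0.23, 0.973, -0.0], [0.001, -0.0, -1.0]]
force: [0.3, -0.3, 0.1]
finger_gap: 1.001
```

```bash
python3 -c "
from h import *
c,s=snap('wrist','w9')
for h in([537.6,207.1,60],[537.4,205.8,60]): print((s['tcp_rot'].T@(np.array(h)-s['ee_pos'])).round(2))"
```

```text
17.25 [539.39235064 206.95310406  43.62415221] yawY 76.70854415008183 z [-6.74689811e-04 -7.39239094e-05 -9.99999770e-01] 1.000632647200628 [ 0.2729769  -0.26714404  0.11668294]
[  1.79  -0.27 -16.37]
[  1.68  -1.58 -16.37]
```

View pics/w9.png

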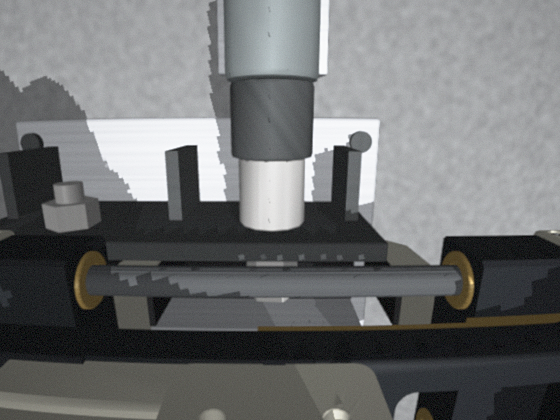

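apply_moves(commands=[0.5, -0.8, 2, 0, 0, 0, 1, 0, 0, 0, 0, 0, 0, 1, 0, 0, 0, 0, 0, 0, 1, 0, 0, 0, 0, 0, 0, 1, 0, 0, 0, 0, 0, 0, 1, 0, 0, 0, 0, 0, 0, 1, 0, 0, 0, 0, 0, 0, 1, 0, 0, 0, 0, 0, 0, 1, 0, 0, 0, 0, 0, 0, 1, 0, 0, 0, 0, 0, 0, 1, 0, 0, 0, 0, 0, 0, 1, 0, 0, 0, 0, 0, 0, 1, 0, 0, 0, 0, 0, 0, 1, 0, 0, 0, 0, 0, 0, 1, 0, 0, 0, 0, 0, 0, 1])

```text
clock: 18.8
ee_pos: [538.8, 206.0, 42.0]
tcp_rot: [[-0.973, 0.23, -0.0], [0.23, 0.973, -0.0], [0.0, -0.0, -1.0]]
force: [-0.3, -5.5, 0.8]
finger_gap: 0.224
```

```bash
python3 -c "
from h import *
c,s=snap('wrist','w10');print(s['ft_torque'],s['finger_gap']*92)
for h in([537.6,207.1,60],[537.4,205.8,60]): print((s['tcp_rot'].T@(np.array(h)-s['ee_pos'])).round(2))"
```

```text
18.8 [538.79800341 206.01106285  41.98090969] yawY 76.72115107456584 z [-2.88784830e-04 -4.41488589e-04 -9.99999861e-01] 0.22387130941457553 [-0.25287401 -5.49454211  0.77320739]
[-0.72206845  0.10333122  0.01471111] 20.596160466140947
[  1.42   0.78 -18.02]
[  1.32  -0.54 -18.02]
```

View pics/w10.png

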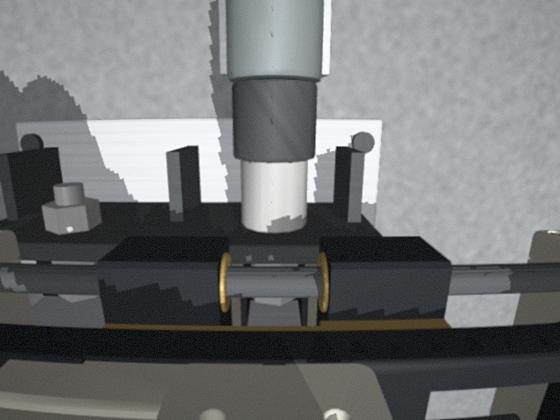

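apply_moves(commands=[0, -0.5, 0, 0, 0, 0, 1, 0, 0, 0, 0, 0, 0, 1, 0, 0, 0, 0, 0, 0, 1, 0, 0, 0, 0, 0, 0, 1, 0, 0, 0, 0, 0, 0, 1, 0, 0, 0, 0, 0, 0, 1, 0, 0, 0, 0, 0, 0, 1, 0, 0, 0, 0, 0, 0, 1])

```text
clock: 19.65
ee_pos: [538.8, 206.0, 42.0]
tcp_rot: [[-0.973, 0.23, 0.0], [0.23, 0.973, 0.0], [-0.0, 0.0, -1.0]]
force: [-0.0, -1.7, -1.1]
finger_gap: 0.229
```

```bash
python3 -c "
from h import *
c,s=snap('wrist','w11');print(s['ft_torque'],s['finger_gap']*92)"
```

```text
19.65 [538.78908835 205.99723531  42.00904148] yawY 76.7243972822379 z [ 9.45853522e-05  2.27560258e-04 -9.99999970e-01] 0.2286969864870425 [-0.0448365  -1.67239293 -1.1321601 ]
[-0.15418872 -0.02844117  0.00032189] 21.04012275680791
```

apply_moves(commands=[0, 0, 0, 0, 0, 0, 1, 0, 0, 0, 0, 0, 0, 1, 0, 0, 0, 0, 0, 0, 1, 0, 0, 0, 0, 0, 0, 1, 0, 0, 0, 0, 0, 0, 1, 0, 0, 0, 0, 0, 0, 1, 0, 0, 0, 0, 0, 0, 1, 0, 0, 0, 0, 0, 0, 1, 0, 0, 0, 0, 0, 0, 1, 0, 0, 0, 0, 0, 0, 1, 0, 0, 0, 0, 0, 0, 1, 0, 0, 0, 0, 0, 0, 1, 0, 0, 0, 0, 0, 0, 1, 0, 0, 0, 0, 0, 0, 1, 0, 0, 0, 0, 0, 0, 1, 0, 0, 0, 0, 0, 0, 1])

```text
clock: 21.3
ee_pos: [538.8, 205.9, 42.0]
tcp_rot: [[-0.973, 0.23, 0.0], [0.23, 0.973, 0.0], [-0.0, 0.0, -1.0]]
force: [0.7, 0.4, -2.7]
finger_gap: 0.226
```

```bash
python3 -c "
from h import *
c,s=snap('wrist','w12');print(s['ft_torque'],s['finger_gap']*92)
a=load('w11.npz')['img'][230:320,225:330].astype(float);b=c['img'][230:320,225:330].astype(float);print(np.abs(a-b).mean())
im=c['img'][:,:,::-1]
t,_=snap('top','t12')
cv2.imwrite('pics/cmp.png',np.vstack([cv2.resize(x[225:330,215:340].astype(np.uint8),None,fx=2.8,fy=2.8) for x in (load('w11.npz')['img'][:,:,::-1],im)]))"
```

```text
21.3 [538.79053941 205.9457474   42.01987871] yawY 76.72425823690959 z [ 5.76349620e-05  1.59325007e-04 -9.99999986e-01] 0.22594226986818203 [ 0.69831517  0.35381418 -2.68520463]
[ 0.15978195 -0.14086986 -0.0094437 ] 20.786688827872748
3.568536155202822
21.35 [538.80915428 205.94024637  42.06373501] yawY 76.72075092604148 z [ 1.21484473e-04  1.91210529e-04 -9.99999974e-01] 0.23343769964509167 [ 0.76991913 -0.54087917 -1.1617941 ]
```

View pics/cmp.png

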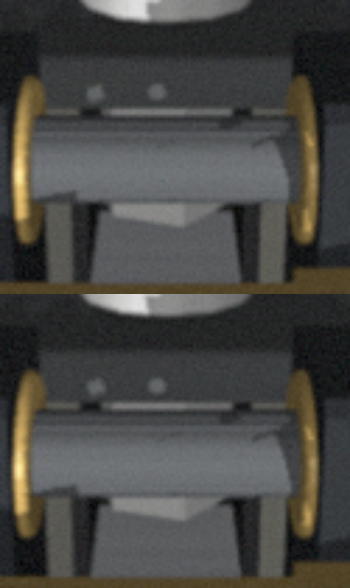

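View pics/t12.png

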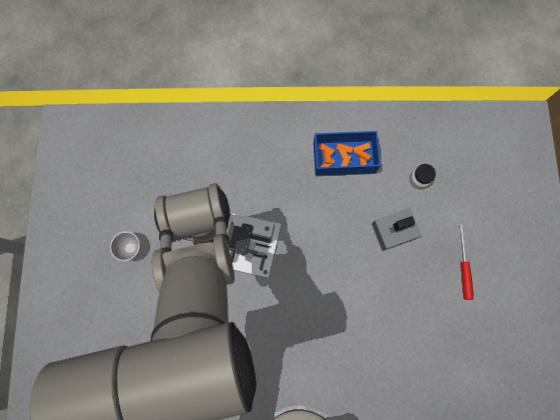

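apply_moves(commands=[0, 0, 0, 0, 0, 0, 1, 0, 0, 0, 0, 0, 0, 1, 0, 0, 0, 0, 0, 0, 1, 0, 0, 0, 0, 0, 0, 1, 0, 0, 0, 0, 0, 0, 1, 0, 0, 0, 0, 0, 0, 1, 0, 0, 0, 0, 0, 0, 1, 0, 0, 0, 0, 0, 0, 1, 0, 0, 0, 0, 0, 0, 1, 0, 0, 0, 0, 0, 0, 1, 0, 0, 0, 0, 0, 0, 1, 0, 0, 0, 0, 0, 0, 1, 0, 0, 0, 0, 0, 0, 1, 0, 0, 0, 0, 0, 0, 1, 0, 0, 0, 0, 0, 0, 1, 0, 0, 0, 0, 0, 0, 1, 0, 0, 0, 0, 0, 0, 1, 0, 0, 0, 0, 0, 0, 1, 0, 0, 0, 0, 0, 0, 1, 0, 0, 0, 0, 0, 0, 1])

```text
clock: 23.4
ee_pos: [538.8, 205.9, 42.0]
tcp_rot: [[-0.973, 0.23, 0.0], [0.23, 0.973, 0.0], [-0.0, 0.0, -1.0]]
force: [2.0, 2.8, -2.4]
finger_gap: 0.228
```

```bash
python3 -c "
from h import *
c,s=snap('wrist','w13');print(s['ft_torque'],s['finger_gap']*92)
ims=[load(f'w{i}.npz')['img'][:,:,::-1][290:312,240:305] for i in (10,11,12,13)]
for x in ims[:3]: print(np.abs(x.astype(float)-ims[3]).mean())
cv2.imwrite('pics/cmp2.png',np.vstack([cv2.resize(x,None,fx=6,fy=6,interpolation=cv2.INTER_CUBIC) for x in ims]))
T=load('t12.npz')
"
```

```text
23.4 [538.79060772 205.9078948   42.02841837] yawY 76.72276806903359 z [ 7.21996261e-05  9.98455905e-05 -9.99999992e-01] 0.2277269949453395 [ 2.04244086  2.76636079 -2.35328779]
[ 0.42916103 -0.19547319  0.00653947] 20.950883534971233
3.2766899766899766
3.2599067599067597
3.1237762237762237
```

View pics/cmp2.png

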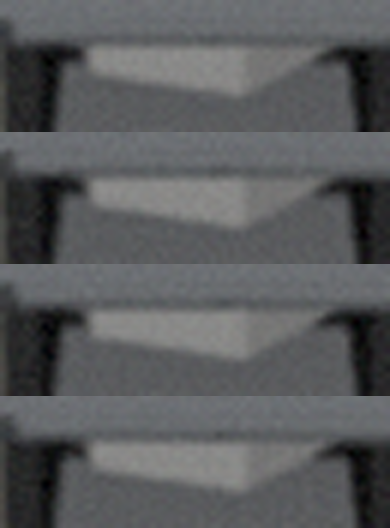

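The head's lower corner stays at about column 245 in all four frames over 4.6 s, so the bolt is still. The bystanders haven't moved in the top view either. Handing in.

```bash
python3 -c "
from plant import job_done,sense
print(job_done());s=sense();print(s['clock'],s['ee_pos'],s['finger_gap'],s['force'])"
```

```text
the job is handed in; nothing more can be done
None
the job is handed in; nothing more can be done
```

The gauge is in the holder's slot and the gripper is holding the driven bolt's head still. I handed the job in at about 23.5 s, and no verdict was reported.

- **Gauge:** I lifted it out of the gap, lowered it into the slot and let go. With the fingers clear, its handle top measured 132.8 mm against 132 expected when fully down. It was centred within about 1 mm, and its yaw matched the slot's.
- **Bolt:** The runner was at the y = +45 mm place. The fingers stopped on that bolt's head at about 21 mm open, with the grasp point within about 2 mm of the head's centre. Four wrist pictures over 4.6 s showed no visible turning, where a free bolt would have turned about 0.9 rad.
- **Bystanders:** In the top view during the final grip, the bin, jar, screwdriver and cup looked to be where they started.

**Not confirmed:** The grip force cannot be read directly, so I only know it from the set 30 N and the fingers stopping on the head. The wrist force drifted slowly during the hold, by about 8 N sideways over 4.6 s, which may mean a very slight creep. The two head-position estimates also disagreed by about 1.3 mm, so I aimed between them.

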